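Reset the tripped spindle drive and start it

TASK

The spindle drive has tripped: press the wide bar-shaped reset key on top of the drive fully down and let it come all the way back up. Then press the small flat round start button on the grey button box fully down and let it come back up. Do not press the big mushroom-shaped stop button beside it.

Things in the scene. Friction and masses are not known exactly. Their poses are not given: they have to be found in the camera images.
- reset_key_top (a point): Middle of the reset key's top, 120 mm above the bench; z up. Flat black bar cap, 60 mm (y) by 28 mm (x), 12 mm proud of its steel bezel, 55 mm from the middle of the top of the drive: a fixed grey case 200 (x) by 130 by 100 mm high with aluminium top and small display. At the top's other end, 110 mm away, is a fixed round black dial 20 mm high. Either end; drive left or right, yaw up to 20 deg.
- reset_key (a joint): reset key: travel straight down in m, 0 when up, 0.008 fully down (end stop). A spring pushes it back up: about 1.2 N to start it, 4 N at the bottom.
- start_button_top (a point): Middle of the start button's top, 87 mm above the bench; z up. Flat round black cap, 30 mm diameter, 12 mm proud of a steel bezel ring (44 mm), 50 mm from the middle of the top of the button box: a fixed light grey box 204 mm long (y), 104 mm wide, 65 mm high, across the bench from the drive, yaw up to 20 deg.
- start_button (a joint): start button: travel straight down in m, 0 when up, 0.008 fully down (end stop). A spring pushes it back up: about 1.2 N to start it, 4 N at the bottom.
- stop_button_top (a point): Middle of the stop button's domed top, 105 mm above the bench: a black mushroom head, 60 mm diameter, on the same box as the start button, 100 mm from it centre to centre, on either side of it. Sprung, with 8 mm of travel; must not be pressed.

How it is judged:
By the outcome, as a careful person would: the job done as asked, in the order asked, and still so for the second after the job is handed in, with the robot touching nothing.
It also fails if it takes over 38 s, if anything falls off the work surface, if the arm or the gripper's body presses on something with over 40 N, if the wrist force passes 120 N, or if a joint passes its speed limit or range.

ROBOT

A 7-joint arm with a two-finger parallel gripper is mounted at the origin on the work surface. World frame = base frame: x ahead of the robot, y to its left, z up, the work surface at z = 0. Lengths are in mm, angles in degrees, forces in N, time in s.
With the tool pointing down it reaches from about 400 to 875 mm from the base axis. Payload 6.5 kg.
Tool frame: the origin (TCP) lies at the very end of the fingers, on their centre line; the grasp point (between the pads) lies robot.grasp_offset behind it (robot.grasp_offset is the distance from the TCP to the grasp point, in mm); z points along the fingers, x is the direction in which the jaws open and shut, and the axes are right-handed (so a half turn about z gives the same grasp; the last joint's range is limited). The gripper opens to 85 mm and grips with 20 to 120 N. Pads are 22 mm wide; open, the fingers measure 114 mm over their backs; the gripper's body (76 mm by 85 mm) begins 54 mm behind the grasp point. The pads swing forward as they close: fully open they stand 13 mm farther back than shut.
Start: joints at [72.582, 30.733, -0.252, 88.115, 0.149, 61.152, -4.079], TCP at [153.113, -631.701, 210.39] pointing down, gripper open.
Joint ranges: [-154.64, 154.64], [-21.42, 123.67], [-72.66, 72.17], [13.99, 137.28], [-74.86, 254.86], [10.95, 109.41], [-158.01, 158.01]. Speed limits (degrees/s): [136.94, 136.94, 180, 180, 180, 180, 180].

INTERFACE

Orientations are given as a 3x3 rotation matrix whose columns are the frame's x, y, z axes.
In Python, from bench import robot gives the robot as it stands.
- The arm moves only by the tool servo_tool, never from a script. Its argument "commands" is a list of rows, each an object of numbers: "x", "y", "z": the shift along the tool's x, y, z in mm; "wx", "wy", "wz": the turn, a rotation vector about the tool's x, y, z in degrees; "jaw": the opening, from 0 (shut) to 1 (fully open). A call has 1 to 8 rows; each row is the pose to reach, as a shift and turn from the pose measured when the call began, along the tool's axes at that moment; what a row does not reach only later rows make up. A row lasts 1/10 s, in which the tool goes at most 50 mm and 8.59 degrees, less where a joint would pass 70% of its speed; a pose out of reach is approached as far as the arm can. A call with a gripper value outside its range is refused whole. The fingers move at their own pace and stop on an object; "newtons" is the grip in N (left out, the last holds). Time passes only in rows, so rows that repeat a pose let the fingers close. It gives the time, the measured TCP pose, the force and the opening at its end, in the units of the state.
- robot.get_state(): the state, without advancing time (a new reading comes with each control period).
- robot.capture(name): name is "side" or "top"; returns (picture, depth): 384x512x3 uint8, blue, green, red; 384x512 float32, mm along the optical axis (not along the pixel's ray), 0 where there is no reading.
- robot.camera_params(name): a dict with "fx", "fy", "cx", "cy" (pixels), "rvec" (rotation vector, rad) and "tvec" (3), from world to camera coordinates, as OpenCV has them. Camera axes: x right, y down, z forward; pixel columns grow to the right and rows downward; lengths in mm; the calibration is good to about 2 mm. A picture is of the moment at which its call begins. camera_params takes no time and is no camera call.
- robot.sign_off(): hands the job in, once; it reports no verdict.
Trained networks look in the newest picture that a camera, given by its name, has taken for a name from the list of things; names that differ only in an ending like _2 or _b are one class to them, and where a whole thing is asked for, a point or a joint stands for the part that bears it (a point fixed in the world has none). Each returns a list of dicts, best first, with "score" (0 to 1); they miss things now and then, are a little off and sometimes report something else, mostly with a low value. They report only what shows in the picture. A call takes as long as a camera call.
- robot.recognise(target, camera): "box" ([centre column, centre row, width, height] in pixels, round what is visible of it).
- robot.pinpoint(target, camera): "at" ([row, column] in pixels: a listed point, or the origin of a listed thing).
The state is a dict: "t": time; "joint_positions": joint angles; "joint_vel": joint speeds; "joint_torque": joint torques, N m; "position": TCP position; "eef_rot": TCP orientation; "force": force on the tool from outside, world axes, zero at the start; "moment": the same for the moment, N m; "gripper_width": finger opening in mm.
Only numpy, scipy, OpenCV 4.12 (cv2) and the standard library are available. Lean on these libraries where they do the work, as an engineer would, in place of code of your own. Each camera call takes 0.05 s, during which the arm holds its last target.

## Working session

There is one attempt and no reset: what is moved stays moved. The work goes in short steps, Python scripts to look and compute and a tool call to move; the robot and the scene stay as the last step left them, time stands still between calls to the robot, and variables do not carry over. Pictures are saved under pics/ and viewed, and the job is handed in when it is done.

Besides the shell and the picture viewer there is one more tool, called after ">>>" as name(argument=value, ...), one argument or row to a line, values as JSON. servo_tool: Moves the arm, as the interface text tells. Its arguments: {"type":"object","properties":{"commands":{"type":"array","items":{"type":"object","properties":{"x":{"type":"number"},"y":{"type":"number"},"z":{"type":"number"},"wx":{"type":"number"},"wy":{"type":"number"},"wz":{"type":"number"},"jaw":{"type":"number"}}}},"newtons":{"type":"number"}},"required":["commands"]}

```bash
mkdir -p pics; cat > h.py <<'E'
from bench import robot
import numpy as np, cv2
def world(cam,r,c,d=None,z=None):
    p=robot.camera_params(cam); R=cv2.Rodrigues(np.array(p["rvec"],float))[0]; t=np.array(p["tvec"],float).ravel()
    ray=np.array([(c-p["cx"])/p["fx"],(r-p["cy"])/p["fy"],1.])
    C=-R.T@t; w=R.T@ray
    s=d if d is not None else (z-C[2])/w[2]
    return C+s*w
E
python3 - <<'E'
from h import *
np.set_printoptions(precision=1,suppress=True)
for cam in("top","side"):
    im,d=robot.capture(cam); cv2.imwrite(f"pics/{cam}0.png",im); np.save(f"{cam}0.npy",d)
    for n,z in(("reset_key_top",120),("start_button_top",87),("stop_button_top",105)):
        for q in robot.pinpoint(n,cam)[:2]:
            r,c=q["at"]; dd=d[int(round(r)),int(round(c))]
            print(cam,n,round(q["score"],2),np.array([r,c]),world(cam,r,c,z=z),world(cam,r,c,d=dd))
s=robot.get_state();print(s)
E
```

```text
top reset_key_top 0.57 [225.3 349.9] [ 467.4 -216.3  120. ] [ 467.4 -216.3  120. ]
top start_button_top 0.62 [171.8 146.2] [601.8 243.6  87. ] [601.9 243.9  85.6]
top stop_button_top 0.68 [174.8 185.8] [590.9 150.3 105. ] [590.8 150.2 105.6]
side reset_key_top 0.68 [154.9 331.3] [ 472.  -216.3  120. ] [ 471.7 -215.4  120.8]
side start_button_top 0.5 [266.7 182.9] [590.9 253.7  87. ] [590.3 254.1  88.1]
side start_button_top 0.31 [156.6 329.9] [ 484.6 -241.1   87. ] [ 470.9 -205.2  123.1]
side stop_button_top 0.83 [229.2 209.8] [596.4 150.2 105. ] [597.9 148.9 102.3]
{'t': 0.4, 'joint_positions': array([72.6, 30.7, -0.3, 88.1,  0.1, 61.2, -4.1]), 'joint_vel': array([-0.1, -0.1, -0. , -0. , -0.1, -0. ,  0. ]), 'joint_torque': array([ -0. , -58.3,   1. , -25.9,   0. ,   0. ,   0. ]), 'position': array([ 153. , -631.6,  210.3]), 'eef_rot': array([[ 0.2, -1. , -0. ],
       [-1. , -0.2,  0. ],
       [-0. ,  0. , -1. ]]), 'force': array([-0.1,  0.9,  0.3]), 'moment': array([ 0., -0., -0.]), 'gripper_width': 85.36192685256815}
```

View pics/top0.png

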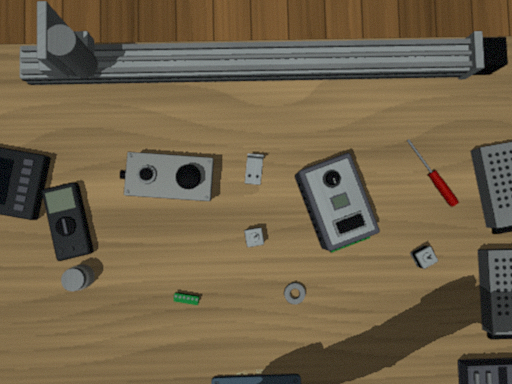

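View pics/side0.png

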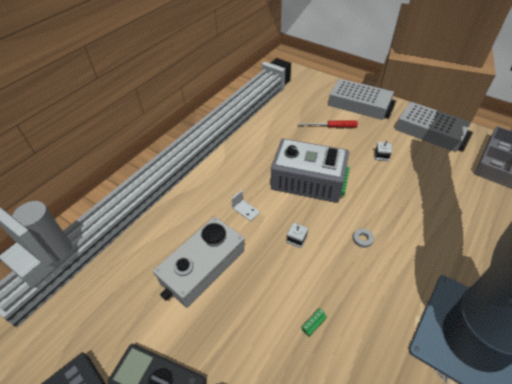

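```bash
python3 - <<'E'
from h import *
np.set_printoptions(precision=4,suppress=True)
print(robot.get_state()["eef_rot"], robot.grasp_offset)
np.set_printoptions(precision=1,suppress=True)
for cam in("top","side"):
    d=np.load(f"{cam}0.npy"); im=cv2.imread(f"pics/{cam}0.png").max(2)
    rr,cc=np.nonzero(d>0)
    P=np.array([world(cam,r,c,d=d[r,c]) for r,c in zip(rr,cc)]); b=im[rr,cc]
    for n,ctr,zr,rad in(("reset",(468,-216),(114,130),50),("start",(596,248),(81,94),30),("stop",(593,150),(90,115),45)):
        m=(np.hypot(P[:,0]-ctr[0],P[:,1]-ctr[1])<rad)&(P[:,2]>zr[0])&(P[:,2]<zr[1])&(b<110)
        Q=P[m]; print(cam,n,m.sum(),Q.mean(0),np.median(Q[:,2]),"minAreaRect",cv2.minAreaRect(Q[:,:2].astype(np.float32)))
E
```

```text
[[ 0.2355 -0.9719 -0.0001]
 [-0.9719 -0.2355  0.0003]
 [-0.0003  0.0001 -1.    ]] 18.700000000000003Traceback (most recent call last):
  File "<stdin>", line 8, in <module>
  File "h.py", line 4, in world
    p=robot.camera_params(cam); R=cv2.Rodrigues(np.array(p["rvec"],float))[0]; t=np.array(p["tvec"],float).ravel()
ValueError: time passes only in moves, steps and waits
```

The top view shows the reset key at about (col 350, row 223) and the dial at (332,178). The start button is at (147,174) and the mushroom at (189,176). The side view agrees, with the key at (331,157), start at (183,266) and stop at (213,233). Next I'll refine these positions with depth.

```bash
python3 - <<'E'
from h import *
np.set_printoptions(precision=1,suppress=True)
for cam in("top","side"):
    p=robot.camera_params(cam); R=cv2.Rodrigues(np.array(p["rvec"],float))[0]; t=np.array(p["tvec"],float).ravel()
    d=np.load(f"{cam}0.npy"); im=cv2.imread(f"pics/{cam}0.png").max(2)
    rr,cc=np.nonzero(d>0); D=d[rr,cc]
    X=np.stack([(cc-p["cx"])/p["fx"]*D,(rr-p["cy"])/p["fy"]*D,D],1); P=(X-t)@R; b=im[rr,cc]
    for n,ctr,zr,rad in(("reset",(468,-216),(114,130),45),("start",(596,248),(81,94),30),("stop",(593,150),(90,115),45),("box",(596,198),(58,75),140),("drive",(500,-190),(95,108),140)):
        m=(np.hypot(P[:,0]-ctr[0],P[:,1]-ctr[1])<rad)&(P[:,2]>zr[0])&(P[:,2]<zr[1])
        if n in("reset","start","stop"): m&=b<70
        Q=P[m]; print(cam,n,m.sum(),Q.mean(0),np.median(Q[:,2]),"rect",cv2.minAreaRect(Q[:,:2].astype(np.float32)))
E
```

```text
top reset 322 [ 472.1 -216.2  119.6] 119.69825435727469 rect ((471.907958984375, -216.492431640625), (28.25652503967285, 59.805389404296875), 19.653318405151367)
top start 116 [598.1 246.   86.3] 86.40409901304321 rect ((597.8109130859375, 245.7469024658203), (25.503896713256836, 25.893705368041992), 89.58897399902344)
top stop 488 [588.1 146.3 100.8] 101.20061116444555 rect ((589.20068359375, 146.5001220703125), (54.93879318237305, 55.86858367919922), 88.7209701538086)
top box 3063 [593.6 202.   64.9] 64.73580568057793 rect ((594.3193359375, 198.46632385253906), (204.7790069580078, 104.3592529296875), 84.60405731201172)
top drive 3181 [ 527.7 -196.1  100. ] 99.96433288479513 rect ((524.0849609375, -197.024169921875), (192.11944580078125, 125.04376220703125), 18.421842575073242)
side reset 131 [ 470.1 -211.6  120.1] 120.2487977562085 rect ((471.3548583984375, -214.06253051757812), (22.69906997680664, 55.455322265625), 19.457033157348633)
side start 109 [595.8 249.7  87.4] 87.79269895176728 rect ((597.8058471679688, 248.72544860839844), (25.07813835144043, 25.60332489013672), 68.15044403076172)
side stop 363 [583.9 153.4 101.7] 102.29912030591193 rect ((586.571044921875, 151.408935546875), (52.11027145385742, 48.78484344482422), 40.6195182800293)
side box 2775 [587.9 212.1  66. ] 65.9124400953696 rect ((593.3408813476562, 197.71841430664062), (204.03378295898438, 105.85638427734375), 84.63606262207031)
side drive 1562 [ 522.4 -189.2  100.5] 100.51051894988356 rect ((523.197998046875, -197.07696533203125), (193.78701782226562, 126.40458679199219), 19.047157287597656)
```

>>> servo_tool(
  commands=[
    {"x": -329, "y": -408, "z": 0, "jaw": 0},
    {"x": -329, "y": -408, "z": 0, "jaw": 0},
    {"x": -329, "y": -408, "z": 0, "jaw": 0},
    {"x": -329, "y": -408, "z": 0, "jaw": 0},
    {"x": -329, "y": -408, "z": 0, "jaw": 0},
    {"x": -329, "y": -408, "z": 0, "jaw": 0},
    {"x": -329, "y": -408, "z": 0, "jaw": 0},
    {"x": -329, "y": -408, "z": 0, "jaw": 0},
  ],
)

```text
validation failed for argument at $.co...
```

>>> servo_tool(
  commands=[
    {"x": -30, "y": -37, "z": 0, "jaw": 0},
    {"x": -60, "y": -75, "z": 0, "jaw": 0},
    {"x": -90, "y": -112, "z": 0, "jaw": 0},
    {"x": -120, "y": -149, "z": 0, "jaw": 0},
    {"x": -150, "y": -186, "z": 0, "jaw": 0},
    {"x": -180, "y": -223, "z": 0, "jaw": 0},
    {"x": -210, "y": -260, "z": 0, "jaw": 0},
    {"x": -240, "y": -298, "z": 0, "jaw": 0},
  ],
)

```text
validation failed for argument at $.co...
```

>>> servo_tool(
  commands=[
    {"x": -30.0, "y": -37.0, "z": 0.0, "wx": 0.0, "wy": 0.0, "wz": 0.0, "jaw": 0.0},
  ],
)

```text
t: 0.5
position: [176.4, -597.7, 210.1]
eef_rot: [[0.227, -0.974, -0.003], [-0.974, -0.227, -0.004], [0.003, 0.004, -1.0]]
force: [-0.1, -0.2, -0.6]
gripper_width: 73.6
```

```bash
python3 - <<'E'
from h import *
s=robot.get_state();print(s["t"],s["position"],s["gripper_width"])
E
```

```text
0.5 [ 176.37148548 -597.71135954  210.14113168] 73.6419222327954
```

>>> servo_tool(
  commands=[
    {"x": -30, "y": -37, "z": 0, "wx": 0, "wy": 0, "wz": 0, "jaw": 0},
    {"x": -60, "y": -74, "z": 0, "wx": 0, "wy": 0, "wz": 0, "jaw": 0},
    {"x": -90, "y": -111, "z": 0, "wx": 0, "wy": 0, "wz": 0, "jaw": 0},
    {"x": -120, "y": -148, "z": 0, "wx": 0, "wy": 0, "wz": 0, "jaw": 0},
    {"x": -150, "y": -185, "z": 0, "wx": 0, "wy": 0, "wz": 0, "jaw": 0},
    {"x": -180, "y": -222, "z": 0, "wx": 0, "wy": 0, "wz": 0, "jaw": 0},
    {"x": -210, "y": -259, "z": 0, "wx": 0, "wy": 0, "wz": 0, "jaw": 0},
    {"x": -240, "y": -296, "z": 0, "wx": 0, "wy": 0, "wz": 0, "jaw": 0},
  ],
)

```text
t: 1.3
position: [411.2, -295.3, 208.6]
eef_rot: [[0.227, -0.974, -0.003], [-0.974, -0.227, -0.004], [0.003, 0.004, -1.0]]
force: [0.8, -0.3, 0.5]
gripper_width: -0.1
```

>>> servo_tool(
  commands=[
    {"x": -32, "y": -39, "z": 0, "wx": 0, "wy": 0, "wz": 0, "jaw": 0},
    {"x": -63, "y": -77, "z": 10, "wx": 0, "wy": 0, "wz": 0, "jaw": 0},
    {"x": -63, "y": -77, "z": 45, "wx": 0, "wy": 0, "wz": 0, "jaw": 0},
    {"x": -63, "y": -77, "z": 70, "wx": 0, "wy": 0, "wz": 0, "jaw": 0},
    {"x": -63, "y": -77, "z": 70, "wx": 0, "wy": 0, "wz": 0, "jaw": 0},
    {"x": -63, "y": -77, "z": 70, "wx": 0, "wy": 0, "wz": 0, "jaw": 0},
  ],
)

```text
t: 1.9
position: [471.8, -217.1, 138.6]
eef_rot: [[0.226, -0.974, -0.003], [-0.974, -0.226, -0.004], [0.003, 0.004, -1.0]]
force: [-0.3, -0.1, 0.2]
gripper_width: -0.1
```

```bash
python3 - <<'E'
from h import *
im,d=robot.capture("side"); cv2.imwrite("pics/side1.png",cv2.resize(im[80:280,220:450],None,fx=3,fy=3,interpolation=cv2.INTER_CUBIC)[:600,:700])
s=robot.get_state();print(s["t"],s["position"],s["force"])
E
```

```text
1.95 [ 472.40508423 -217.44069576  139.30653704] [ 0.58083732 -0.62930953  0.19644923]
```

View pics/side1.png

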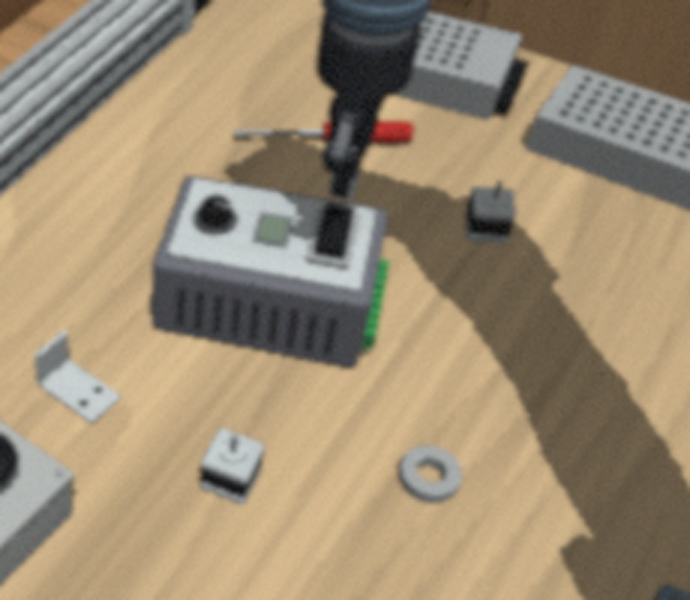

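The closed fingertips (about 340,195 in the crop) sit just above the far part of the reset key at about (333,230), which is consistent with hovering 19 mm over it. I'll press in small increments and watch the force.

>>> servo_tool(
  commands=[
    {"x": 0, "y": 0, "z": 10, "wx": 0, "wy": 0, "wz": 0, "jaw": 0},
    {"x": 0, "y": 0, "z": 18, "wx": 0, "wy": 0, "wz": 0, "jaw": 0},
    {"x": 0, "y": 0, "z": 22, "wx": 0, "wy": 0, "wz": 0, "jaw": 0},
    {"x": 0, "y": 0, "z": 24, "wx": 0, "wy": 0, "wz": 0, "jaw": 0},
    {"x": 0, "y": 0, "z": 24, "wx": 0, "wy": 0, "wz": 0, "jaw": 0},
  ],
)

```text
t: 2.45
position: [472.2, -217.5, 115.0]
eef_rot: [[0.226, -0.974, -0.002], [-0.974, -0.226, -0.005], [0.004, 0.003, -1.0]]
force: [0.4, -0.4, 0.6]
gripper_width: 0.1
```

>>> servo_tool(
  commands=[
    {"x": 0, "y": 0, "z": 1.5, "wx": 0, "wy": 0, "wz": 0, "jaw": 0},
    {"x": 0, "y": 0, "z": 3, "wx": 0, "wy": 0, "wz": 0, "jaw": 0},
    {"x": 0, "y": 0, "z": 3, "wx": 0, "wy": 0, "wz": 0, "jaw": 0},
  ],
)

```text
t: 2.75
position: [472.1, -217.5, 111.9]
eef_rot: [[0.226, -0.974, -0.002], [-0.974, -0.226, -0.004], [0.004, 0.003, -1.0]]
force: [-0.2, -0.2, 0.2]
gripper_width: 0.1
```

```bash
python3 - <<'E'
from h import *
im,d=robot.capture("side"); a=cv2.resize(im[90:190,260:380],None,fx=4,fy=4,interpolation=cv2.INTER_CUBIC)
cv2.imwrite("pics/side2.png",a)
for i in range(3):
    s=robot.get_state();print(s["t"],s["position"],s["force"],s["joint_torque"])
E
```

```text
2.8 [ 472.14343349 -217.483375    112.01052644] [-1.00485576  0.35365451 -0.32008201] [-3.09246301e-03 -4.78042996e+01 -1.34255748e+00 -1.97471666e+01
  2.69188854e-02 -6.72501003e-03 -2.89837371e-03]
2.8 [ 472.14343349 -217.483375    112.01052644] [-1.00485576  0.35365451 -0.32008201] [-3.09246301e-03 -4.78042996e+01 -1.34255748e+00 -1.97471666e+01
  2.69188854e-02 -6.72501003e-03 -2.89837371e-03]
2.8 [ 472.14343349 -217.483375    112.01052644] [-1.00485576  0.35365451 -0.32008201] [-3.09246301e-03 -4.78042996e+01 -1.34255748e+00 -1.97471666e+01
  2.69188854e-02 -6.72501003e-03 -2.89837371e-03]
```

View pics/side2.png

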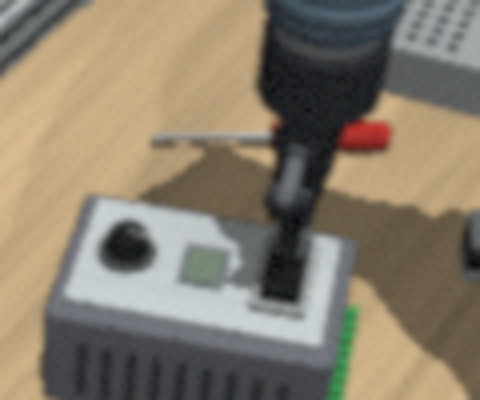

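```bash
cat >> h.py <<'E'
def cloud(cam):
    im,d=robot.capture(cam)
    p=robot.camera_params(cam); R=cv2.Rodrigues(np.array(p["rvec"],float))[0]; t=np.array(p["tvec"],float).ravel()
    rr,cc=np.nonzero(d>0); D=d[rr,cc]
    X=np.stack([(cc-p["cx"])/p["fx"]*D,(rr-p["cy"])/p["fy"]*D,D],1); return (X-t)@R, im[rr,cc], rr,cc
E
python3 - <<'E'
from h import *
np.set_printoptions(precision=1,suppress=True,linewidth=160)
P,b,rr,cc=cloud("side")
u=np.array([np.cos(np.radians(19)),np.sin(np.radians(19))]); v=np.array([-u[1],u[0]])
q=P[:,:2]-[472,-215.5]; a=q@u; l=q@v
m=(abs(a)<9)&(l>12)&(l<28)&(P[:,2]>95)&(P[:,2]<126)
print("key half, near camera",m.sum(),np.median(P[m,2]),np.percentile(P[m,2],[10,90]))
m=(np.hypot(q[:,0],q[:,1])<25)&(P[:,2]>105)&(P[:,2]<200)
i=np.argsort(P[m,2]); Q=np.c_[P[m],a[m],l[m]][i]
for k in range(0,len(Q),max(1,len(Q)//30)): print(Q[k])
E
```

```text
key half, near camera 43 119.89627882613865 [109.7 121.7]
[ 483.  -193.1  106.    17.7   17.5]
[ 491.1 -219.3  107.1   16.8   -9.8]
[ 488.5 -220.1  107.8   14.1   -9.8]
[ 481.3 -200.6  108.4   13.6   11. ]
[ 455.9 -221.5  109.1  -17.2   -0.5]
[ 484.5 -206.3  109.7   14.8    4.6]
[ 459.9 -226.7  117.8  -15.1   -6.7]
[ 470.5 -194.6  119.3    5.4   20.3]
[ 468.6 -191.1  119.4    4.8   24.2]
[ 464.  -193.5  120.    -0.4   23.4]
[ 462.7 -231.3  120.1  -14.   -11.9]
[ 475.9 -198.9  120.2    9.1   14.4]
[ 458.1 -210.7  120.3  -11.6    9. ]
[ 478.1 -197.3  120.4   11.7   15.3]
[ 476.  -221.9  120.6    1.7   -7.3]
[ 456.7 -201.9  120.8  -10.1   17.8]
[ 466.8 -204.2  120.9   -1.3   12.4]
[ 472.5 -209.3  121.2    2.5    5.7]
[ 467.4 -193.8  121.6    2.7   22. ]
[ 467.7 -211.3  122.2   -2.7    5.3]
[ 457.7 -203.4  122.8   -9.6   16.1]
[ 477.5 -210.1  132.7    7.     3.3]
[ 459.2 -212.6  140.3  -11.2    6.9]
[ 459.8 -212.9  143.3  -10.7    6.4]
[ 469.6 -202.7  146.2    1.9   12.9]
[ 459.9 -211.7  147.8  -10.2    7.5]
[ 478.9 -207.7  151.8    9.1    5.1]
[ 458.8 -213.3  154.3  -11.8    6.4]
[ 471.3 -203.3  155.6    3.3   11.8]
[ 466.  -203.6  158.    -1.8   13.2]
[ 463.2 -203.3  159.7   -4.4   14.4]
[ 464.3 -205.   161.3   -3.9   12.4]
[ 455.9 -205.6  178.9  -12.    14.6]
[ 457.  -210.4  188.3  -12.5    9.7]
[ 452.5 -203.5  198.8  -14.6   17.7]
```

The key is still at its full 120 mm, so the real fingertip hasn't reached it. I'll keep going down by feel.

>>> servo_tool(
  commands=[
    {"x": 0, "y": 0, "z": 1.5, "wx": 0, "wy": 0, "wz": 0, "jaw": 0},
    {"x": 0, "y": 0, "z": 3, "wx": 0, "wy": 0, "wz": 0, "jaw": 0},
    {"x": 0, "y": 0, "z": 3, "wx": 0, "wy": 0, "wz": 0, "jaw": 0},
  ],
)

```text
t: 3.15
position: [472.0, -217.5, 108.8]
eef_rot: [[0.226, -0.974, -0.002], [-0.974, -0.226, -0.004], [0.004, 0.003, -1.0]]
force: [-0.2, 0.7, -0.1]
gripper_width: -0.3
```

>>> servo_tool(
  commands=[
    {"x": 0, "y": 0, "z": 1.5, "wx": 0, "wy": 0, "wz": 0, "jaw": 0},
    {"x": 0, "y": 0, "z": 3, "wx": 0, "wy": 0, "wz": 0, "jaw": 0},
    {"x": 0, "y": 0, "z": 3, "wx": 0, "wy": 0, "wz": 0, "jaw": 0},
  ],
)

```text
t: 3.45
position: [471.8, -217.4, 105.6]
eef_rot: [[0.226, -0.974, -0.003], [-0.974, -0.226, -0.004], [0.004, 0.003, -1.0]]
force: [0.9, 0.0, 0.1]
gripper_width: 0.4
```

```bash
python3 - <<'E'
from h import *
np.set_printoptions(precision=1,suppress=True,linewidth=160)
s=robot.get_state();print(s["position"],s["force"])
for cam in("side","top"):
    P,b,rr,cc=cloud(cam)
    u=np.array([np.cos(np.radians(19)),np.sin(np.radians(19))]); v=np.array([-u[1],u[0]])
    q=P[:,:2]-[472,-215.5]; a=q@u; l=q@v
    for s_ in(1,-1):
        m=(abs(a)<9)&(l*s_>16)&(l*s_<27)&(P[:,2]>95)&(P[:,2]<130)&(b.max(1)<70)
        print(cam,s_,m.sum(),P[m,2])
im,d=robot.capture("side"); cv2.imwrite("pics/side3.png",cv2.resize(im[90:190,260:380],None,fx=5,fy=5,interpolation=cv2.INTER_NEAREST))
E
```

```text
[ 471.8 -217.4  105.6] [0.9 0.  0.1]
side 1 27 [118.8 119.1 121.3 122.1 121.8 120.5 121.2 120.8 118.7 120.6 119.2 121.2 117.8 121.6 122.1 121.7 119.3 120.7 117.5 118.1 117.8 118.1 118.5 119.5 120.9 112.
 114.4]
side -1 0 []
top 1 0 []
top -1 0 []
```

View pics/side3.png

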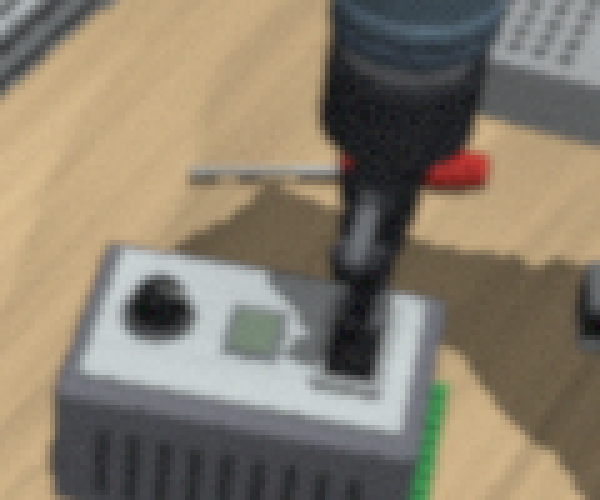

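```bash
python3 - <<'E'
from h import *
np.set_printoptions(precision=1,suppress=True,linewidth=160)
d0=np.load("side0.npy")
im,d=robot.capture("side"); print(robot.get_state()["position"])
p=robot.camera_params("side"); R=cv2.Rodrigues(np.array(p["rvec"],float))[0]; t=np.array(p["tvec"],float).ravel()
print("cam at",-R.T@t)
new=(d>0)&(d0>0)&(d0-d>6)
for r in range(105,172,2):
    c=np.nonzero(new[r,290:390])[0]+290
    if len(c)==0: print(r,"none");continue
    D=d[r,c]; X=np.stack([(c-p["cx"])/p["fx"]*D,(r-p["cy"])/p["fy"]*D,D],1); P=(X-t)@R
    print(r,c.min(),c.max(),len(c),"med",np.median(P,0),"min/max",P.min(0),P.max(0))
# project TCP and expected
s=robot.get_state()
for z in(105.6,120,140,178):
    x=R@np.array([471.8,-217.4,z])+t; print(z,"proj col,row",p["fx"]*x[0]/x[2]+p["cx"],p["fy"]*x[1]/x[2]+p["cy"],"depth",x[2])
E
```

```text
[ 472.1 -217.5  105.9]
cam at [203.6 494.7 826.8]
105 301 381 39 med [ 465.4 -191.6  300.8] min/max [ 433.2 -593.9    2.5] [ 728.  -181.9  307.4]
107 300 385 34 med [ 461.  -190.2  299.5] min/max [ 433.7 -591.2    1.7] [ 725.7 -177.9  302.7]
109 307 369 37 med [ 461.6 -186.1  294.2] min/max [ 433.2 -579.6    2.8] [ 698.3 -178.7  300.8]
111 316 374 36 med [ 462.1 -185.8  290.6] min/max [ 433.8 -581.8    2. ] [ 666.3 -176.9  295.5]
113 308 369 36 med [ 461.4 -184.9  284.1] min/max [ 432.7 -580.8    1.4] [ 684.6 -176.1  290. ]
115 298 389 36 med [ 458.8 -187.   279. ] min/max [ 434.  -599.2    2.2] [ 705.6 -177.1  284.3]
117 300 387 34 med [ 458.3 -185.1  273.3] min/max [ 433.3 -598.4    0.2] [ 697.3 -177.1  278.4]
119 318 373 32 med [ 459.  -186.   267.3] min/max [ 433.7 -571.8    2.1] [ 637.7 -176.9  272.6]
121 330 373 24 med [ 454.3 -185.3  263.6] min/max [ 435.6 -561.9    1.3] [ 519.4 -177.7  266.8]
123 329 366 21 med [ 459.9 -186.1  256.8] min/max [ 442.  -540.     2.8] [ 525.8 -177.7  260.7]
125 316 374 21 med [ 462.5 -193.9  236.8] min/max [ 454.1 -544.7    3.1] [ 627.8 -176.8  2
[... 1734 characters left out ...]
none
165 350 350 1 med [ 448.3 -326.     2.9] min/max [ 448.3 -326.     2.9] [ 448.3 -326.     2.9]
167 298 308 2 med [ 519.7 -149.4  103. ] min/max [ 509.  -157.9  101.8] [ 530.3 -140.8  104.2]
169 306 361 2 med [ 461.7 -239.2   51.7] min/max [ 413.3 -329.3    2.5] [ 510.1 -149.1  100.9]
171 355 375 3 med [ 417.7 -318.2    2.7] min/max [ 374.8 -344.7    0.7] [ 423.9 -308.6    5.5]
105.6 proj col,row 330.88789200610444 158.52114520249407 depth 1025.4683467626514
120 proj col,row 331.5735737791959 154.69390728171666 depth 1014.6336760631274
140 proj col,row 332.5505689361343 149.24065905522204 depth 999.5855223137885
178 proj col,row 334.490287510958 138.41382250139168 depth 970.9940301900447
```

The finger's near face is seen down to about z 122, so the real tip is about 14 mm above the reported TCP. Contact should come very soon.

>>> servo_tool(
  commands=[
    {"x": 0, "y": 0, "z": 1.5, "wx": 0, "wy": 0, "wz": 0, "jaw": 0},
    {"x": 0, "y": 0, "z": 3, "wx": 0, "wy": 0, "wz": 0, "jaw": 0},
    {"x": 0, "y": 0, "z": 3, "wx": 0, "wy": 0, "wz": 0, "jaw": 0},
  ],
)

```text
t: 3.95
position: [471.9, -217.4, 102.6]
eef_rot: [[0.226, -0.974, -0.002], [-0.974, -0.226, -0.004], [0.004, 0.003, -1.0]]
force: [0.5, 0.2, 1.2]
gripper_width: -0.2
```

>>> servo_tool(
  commands=[
    {"x": 0, "y": 0, "z": 1.5, "wx": 0, "wy": 0, "wz": 0, "jaw": 0},
    {"x": 0, "y": 0, "z": 3, "wx": 0, "wy": 0, "wz": 0, "jaw": 0},
    {"x": 0, "y": 0, "z": 3, "wx": 0, "wy": 0, "wz": 0, "jaw": 0},
  ],
)

```text
t: 4.25
position: [471.8, -217.4, 99.4]
eef_rot: [[0.226, -0.974, -0.003], [-0.974, -0.226, -0.004], [0.003, 0.004, -1.0]]
force: [-0.0, 0.4, -0.1]
gripper_width: 0.3
```

>>> servo_tool(
  commands=[
    {"x": 0, "y": 0, "z": 1.5, "wx": 0, "wy": 0, "wz": 0, "jaw": 0},
    {"x": 0, "y": 0, "z": 3, "wx": 0, "wy": 0, "wz": 0, "jaw": 0},
    {"x": 0, "y": 0, "z": 3, "wx": 0, "wy": 0, "wz": 0, "jaw": 0},
  ],
)

```text
t: 4.55
position: [471.9, -217.4, 96.4]
eef_rot: [[0.226, -0.974, -0.003], [-0.974, -0.226, -0.004], [0.004, 0.003, -1.0]]
force: [-0.4, -0.5, 2.1]
gripper_width: 0.1
```

```bash
python3 - <<'E'
from h import *
np.set_printoptions(precision=1,suppress=True,linewidth=160)
s=robot.get_state();print(s["t"],s["position"],s["force"])
P,b,rr,cc=cloud("side")
u=np.array([np.cos(np.radians(19)),np.sin(np.radians(19))]); v=np.array([-u[1],u[0]])
q=P[:,:2]-[472,-215.5]; a=q@u; l=q@v
m=(abs(a)<9)&(l>14)&(l<27)&(P[:,2]>95)&(P[:,2]<130)&(b.max(1)<70)
print(m.sum(),P[m,2])
m=(abs(a)<40)&(abs(l)<40)&(P[:,2]>122)&(P[:,2]<150); 
for i in np.argsort(P[m,2])[:25]: print(P[m][i],rr[m][i],cc[m][i],a[m][i],l[m][i])
im,d=robot.capture("side"); cv2.imwrite("pics/side4.png",cv2.resize(im[110:190,280:380],None,fx=7,fy=7,interpolation=cv2.INTER_NEAREST))
E
```

```text
4.55 [ 471.9 -217.4   96.4] [-0.4 -0.5  2.1]
31 [116.3 120.1 118.9 120.2 115.3 117.9 117.6 120.4 116.3 116.9 117.5 117.  117.3 115.5 119.1 118.9 120.4 115.3 117.2 117.5 118.2 118.4 115.1 115.7 115.6 117.3
 109.7 110.1 110.9 112.6 113.7]
[ 463.4 -208.5  123. ] 157 333 -5.900196338360942 9.40966557568088
[ 460.1 -213.4  124.5] 156 335 -10.525285220224344 5.834896618065923
[ 470.9 -205.3  125.3] 156 330 2.3313117612293133 10.012042134389501
[ 478.5 -208.   126.5] 154 328 8.624583739112976 5.0105302031762795
[ 468.2 -205.3  126.7] 156 331 -0.28851176669475154 10.852552279681937
[ 472.6 -202.3  126.8] 156 329 4.845992825353969 12.333792798768199
[ 461.1 -214.5  126.8] 155 335 -10.014235394455845 4.46901286380461
[ 465.8 -206.3  127.2] 156 332 -2.872847121796542 10.758362701560744
[ 479.7 -209.8  128.1] 153 328 9.15604367141313 2.836021298350027
[ 458.2 -214.1  128.8] 155 336 -12.615126981039573 5.872475442024976
[ 460.5 -206.7  129.7] 156 334 -8.056794521129673 12.037939697044285
[ 462.4 -204.6  130.4] 156 333 -5.516325704652312 13.444466392568602
[ 473.  -202.1  130.4] 155 329 5.29269813
[... 151 characters left out ...]
9256048744663
[ 466.1 -205.7  131.2] 155 332 -2.417834343843258 11.187566921157465
[ 469.7 -206.6  132.2] 154 331 0.6821851732018124 9.157848462524393
[ 474.  -203.5  132.4] 154 329 5.799684271278779 10.688619517161522
[ 467.5 -202.3  133.1] 155 331 0.07700696066878868 13.971127091189478
[ 463.  -204.8  133.5] 155 333 -5.035203356918865 13.017507719422348
[ 458.1 -212.4  133.8] 154 336 -12.145825251729057 7.5075802262036895
[ 479.3 -207.5  133.8] 152 328 9.493245590359235 5.235635040287068
[ 460.7 -205.9  133.9] 155 334 -7.593105128393365 12.759625900366709
[ 471.1 -203.1  134.3] 154 330 3.1684270319858343 12.031750270726569
[ 459.9 -209.9  134.8] 154 335 -9.610015796784582 9.245395097494958
```

View pics/side4.png

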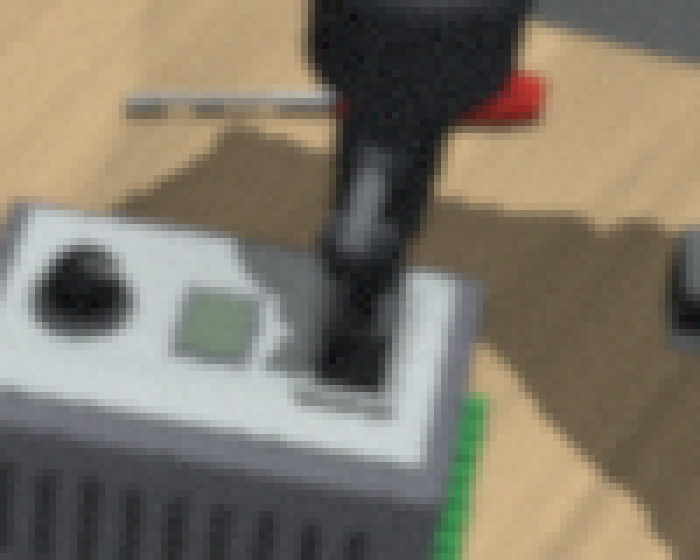

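Contact: force is 2.1 N and the key has dropped about 2.5 mm, so the tip is about 20 mm short of the reported TCP. The end stop should come at about TCP z 90.5.

>>> servo_tool(
  commands=[
    {"x": 0, "y": 0, "z": 1.5, "wx": 0, "wy": 0, "wz": 0, "jaw": 0},
    {"x": 0, "y": 0, "z": 3, "wx": 0, "wy": 0, "wz": 0, "jaw": 0},
    {"x": 0, "y": 0, "z": 4, "wx": 0, "wy": 0, "wz": 0, "jaw": 0},
    {"x": 0, "y": 0, "z": 4, "wx": 0, "wy": 0, "wz": 0, "jaw": 0},
  ],
)

```text
t: 5.05
position: [471.9, -217.5, 92.4]
eef_rot: [[0.226, -0.974, -0.003], [-0.974, -0.226, -0.004], [0.004, 0.003, -1.0]]
force: [-1.1, 0.5, 3.0]
gripper_width: -0.5
```

>>> servo_tool(
  commands=[
    {"x": 0, "y": 0, "z": 1, "wx": 0, "wy": 0, "wz": 0, "jaw": 0},
    {"x": 0, "y": 0, "z": 2, "wx": 0, "wy": 0, "wz": 0, "jaw": 0},
    {"x": 0, "y": 0, "z": 2, "wx": 0, "wy": 0, "wz": 0, "jaw": 0},
  ],
)

```text
t: 5.35
position: [471.9, -217.5, 91.1]
eef_rot: [[0.226, -0.974, -0.003], [-0.974, -0.226, -0.004], [0.004, 0.004, -1.0]]
force: [-3.6, 0.7, 11.1]
gripper_width: 0.1
```

The force jumped to 11 N and the TCP lags, so the key is at its end stop. I'll check in depth, then release.

```bash
cat >> h.py <<'E'
def keyz():
    P,b,rr,cc=cloud("side")
    u=np.array([np.cos(np.radians(19)),np.sin(np.radians(19))]); v=np.array([-u[1],u[0]])
    q=P[:,:2]-[472,-215.5]; a=q@u; l=q@v
    m=(abs(a)<9)&(l>15)&(l<25)&(P[:,2]>95)&(P[:,2]<130)&(b.max(1)<70)
    print("key z",m.sum(),np.median(P[m,2]))
E
python3 - <<'E'
from h import *
keyz(); s=robot.get_state();print(s["t"],s["position"],s["force"])
E
```

```text
key z 18 112.29501608625564
5.4 [ 471.95203534 -217.50461187   91.10455539] [-3.61329588  1.27575355 10.61204602]
```

>>> servo_tool(
  commands=[
    {"x": 0, "y": 0, "z": -10, "wx": 0, "wy": 0, "wz": 0, "jaw": 0},
    {"x": 0, "y": 0, "z": -40, "wx": 0, "wy": 0, "wz": 0, "jaw": 0},
    {"x": 0, "y": 0, "z": -80, "wx": 0, "wy": 0, "wz": 0, "jaw": 0},
    {"x": 0, "y": 0, "z": -80, "wx": 0, "wy": 0, "wz": 0, "jaw": 0},
  ],
)

```text
t: 5.8
position: [475.5, -218.3, 175.9]
eef_rot: [[0.226, -0.974, 0.006], [-0.974, -0.226, -0.008], [0.009, -0.004, -1.0]]
force: [0.9, 0.2, -0.2]
gripper_width: -0.0
```

```bash
python3 - <<'E'
from h import *
keyz(); s=robot.get_state();print(s["t"],s["position"],s["force"])
E
```

```text
key z 21 120.64432402228596
5.85 [ 473.95956968 -217.90676278  173.6241946 ] [ 0.27628311 -0.41580172 -1.10563999]
```

The key went down to 112.3 mm and came back to 120.6. Now to the start button.

>>> servo_tool(
  commands=[
    {"x": -40, "y": -21, "z": 0, "wx": 0, "wy": 0, "wz": 0, "jaw": 0},
    {"x": -80, "y": -42, "z": 0, "wx": 0, "wy": 0, "wz": 0, "jaw": 0},
    {"x": -120, "y": -63, "z": 0, "wx": 0, "wy": 0, "wz": 0, "jaw": 0},
    {"x": -160, "y": -84, "z": 0, "wx": 0, "wy": 0, "wz": 0, "jaw": 0},
    {"x": -200, "y": -105, "z": 0, "wx": 0, "wy": 0, "wz": 0, "jaw": 0},
    {"x": -240, "y": -127, "z": 0, "wx": 0, "wy": 0, "wz": 0, "jaw": 0},
    {"x": -280, "y": -148, "z": 0, "wx": 0, "wy": 0, "wz": 0, "jaw": 0},
    {"x": -320, "y": -169, "z": 0, "wx": 0, "wy": 0, "wz": 0, "jaw": 0},
  ],
)

```text
t: 6.65
position: [565.9, 133.5, 170.4]
eef_rot: [[0.226, -0.974, 0.001], [-0.974, -0.226, -0.007], [0.007, 0.001, -1.0]]
force: [0.9, -0.4, 0.8]
gripper_width: 0.3
```

>>> servo_tool(
  commands=[
    {"x": -40, "y": -22, "z": 0, "wx": 0, "wy": 0, "wz": 0, "jaw": 0},
    {"x": -80, "y": -44, "z": 0, "wx": 0, "wy": 0, "wz": 0, "jaw": 0},
    {"x": -105, "y": -57, "z": 0, "wx": 0, "wy": 0, "wz": 0, "jaw": 0},
    {"x": -105, "y": -57, "z": 10, "wx": 0, "wy": 0, "wz": 0, "jaw": 0},
    {"x": -105, "y": -57, "z": 40, "wx": 0, "wy": 0, "wz": 0, "jaw": 0},
    {"x": -105, "y": -57, "z": 70, "wx": 0, "wy": 0, "wz": 0, "jaw": 0},
    {"x": -105, "y": -57, "z": 85, "wx": 0, "wy": 0, "wz": 0, "jaw": 0},
    {"x": -105, "y": -57, "z": 85, "wx": 0, "wy": 0, "wz": 0, "jaw": 0},
  ],
)

```text
t: 7.45
position: [595.6, 246.2, 81.5]
eef_rot: [[0.225, -0.974, -0.005], [-0.974, -0.225, -0.01], [0.009, 0.007, -1.0]]
force: [-0.6, -0.6, -0.5]
gripper_width: 0.0
```

```bash
python3 - <<'E'
from h import *
im,d=robot.capture("side"); cv2.imwrite("pics/side5.png",cv2.resize(im[190:310,140:260],None,fx=5,fy=5,interpolation=cv2.INTER_NEAREST))
s=robot.get_state();print(s["t"],s["position"],s["force"])
E
```

```text
7.5 [596.97880993 247.12498425  83.58957882] [ 0.23992712 -0.3270536   0.93858335]
```

View pics/side5.png

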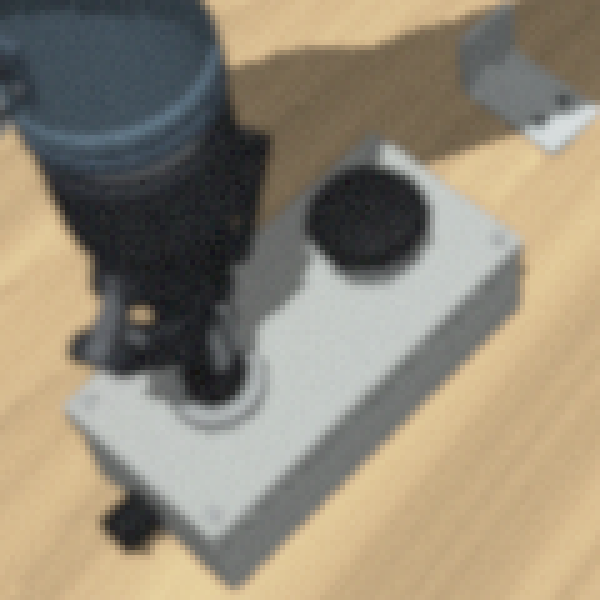

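The closed fingers are over the start button (215,380) and well clear of the mushroom (368,218). I'll press until the end stop.

>>> servo_tool(
  commands=[
    {"x": 0, "y": 0, "z": 8, "wx": 0, "wy": 0, "wz": 0, "jaw": 0},
    {"x": 0, "y": 0, "z": 15, "wx": 0, "wy": 0, "wz": 0, "jaw": 0},
    {"x": 0, "y": 0, "z": 18, "wx": 0, "wy": 0, "wz": 0, "jaw": 0},
    {"x": 0, "y": 0, "z": 20, "wx": 0, "wy": 0, "wz": 0, "jaw": 0},
    {"x": 0, "y": 0, "z": 20, "wx": 0, "wy": 0, "wz": 0, "jaw": 0},
  ],
)

```text
t: 8.0
position: [597.0, 246.8, 63.8]
eef_rot: [[0.225, -0.974, -0.002], [-0.974, -0.225, -0.008], [0.008, 0.003, -1.0]]
force: [-1.0, -0.7, 2.9]
gripper_width: -0.1
```

>>> servo_tool(
  commands=[
    {"x": 0, "y": 0, "z": 1.5, "wx": 0, "wy": 0, "wz": 0, "jaw": 0},
    {"x": 0, "y": 0, "z": 3, "wx": 0, "wy": 0, "wz": 0, "jaw": 0},
    {"x": 0, "y": 0, "z": 4, "wx": 0, "wy": 0, "wz": 0, "jaw": 0},
    {"x": 0, "y": 0, "z": 4, "wx": 0, "wy": 0, "wz": 0, "jaw": 0},
  ],
)

```text
t: 8.4
position: [597.1, 246.9, 59.8]
eef_rot: [[0.225, -0.974, -0.001], [-0.974, -0.225, -0.008], [0.008, 0.003, -1.0]]
force: [-1.4, -0.4, 3.3]
gripper_width: 0.1
```

>>> servo_tool(
  commands=[
    {"x": 0, "y": 0, "z": 1, "wx": 0, "wy": 0, "wz": 0, "jaw": 0},
    {"x": 0, "y": 0, "z": 2, "wx": 0, "wy": 0, "wz": 0, "jaw": 0},
    {"x": 0, "y": 0, "z": 2.5, "wx": 0, "wy": 0, "wz": 0, "jaw": 0},
    {"x": 0, "y": 0, "z": 2.5, "wx": 0, "wy": 0, "wz": 0, "jaw": 0},
  ],
)

```text
t: 8.8
position: [597.2, 246.9, 58.1]
eef_rot: [[0.225, -0.974, -0.001], [-0.974, -0.225, -0.009], [0.008, 0.003, -1.0]]
force: [-3.1, -1.8, 9.2]
gripper_width: 0.1
```

The force of 9.2 N is well above the spring's 4 N and the TCP lags, so the button is at its end stop. Releasing.

>>> servo_tool(
  commands=[
    {"x": 0, "y": 0, "z": -10, "wx": 0, "wy": 0, "wz": 0, "jaw": 0},
    {"x": 0, "y": 0, "z": -40, "wx": 0, "wy": 0, "wz": 0, "jaw": 0},
    {"x": 0, "y": 0, "z": -80, "wx": 0, "wy": 0, "wz": 0, "jaw": 0},
    {"x": 0, "y": 0, "z": -120, "wx": 0, "wy": 0, "wz": 0, "jaw": 0},
    {"x": 0, "y": 0, "z": -120, "wx": 0, "wy": 0, "wz": 0, "jaw": 0},
    {"x": 0, "y": 0, "z": -120, "wx": 0, "wy": 0, "wz": 0, "jaw": 0},
  ],
)

```text
t: 9.4
position: [597.9, 248.3, 179.2]
eef_rot: [[0.225, -0.974, 0.001], [-0.974, -0.225, -0.008], [0.008, 0.001, -1.0]]
force: [-0.4, -0.2, -0.5]
gripper_width: 0.1
```

```bash
python3 - <<'E'
from h import *
s=robot.get_state();print(s["t"],s["position"],s["force"])
P,b,rr,cc=cloud("side")
for n,c,r in(("start",(598,248),12),("stop",(589,148.5),12)):
    m=(np.hypot(P[:,0]-c[0],P[:,1]-c[1])<r)&(P[:,2]>70)&(P[:,2]<115)&(b.max(1)<80); print(n,m.sum(),np.median(P[m,2]))
keyz()
im,d=robot.capture("side"); cv2.imwrite("pics/side6.png",im)
E
```

```text
9.4 [597.91652828 248.29499444 179.21662967] [-0.39737738 -0.15972773 -0.5340183 ]
start 76 88.09471561583575
stop 71 105.59117357479931
key z 19 120.30284442679488
```

View pics/side6.png

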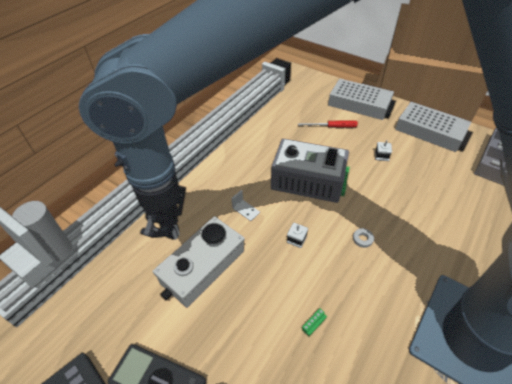

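The picture shows the gripper at about (160,215), clear of everything. Start (183,265), stop (213,233) and the key (331,157) are all up.

```bash
python3 -c "
from bench import robot
print(robot.sign_off())"
```

```text
the job is handed in; nothing more can be done
None
```

I pressed the reset key fully down and let it up, then did the same with the start button. I handed the job in at about 9.5 s, with the arm clear of everything. The sign-off gives no verdict.

- **Reset key:** it reached its end stop at about 11 N. Depth showed its top at 112.3 mm when pressed and 120.3 mm at the last check.
- **Start button:** it reached its end stop, judged from 9.2 N (the spring gives at most 4 N) and the arm stopping short of its target. I did not take a depth reading while it was down. Its top is back at 88 mm, against a nominal 87 mm.
- **Stop button:** I never touched it. Its top measures 105.6 mm, against a nominal 105 mm.

**What disagreed:**
- **Fingertip position:** the closed fingertips touched about 20 mm higher than the reported TCP implied. I found contact by force and depth on the first press and used the same offset for the second.
- **Refused commands:** the first two move calls failed the interface's argument check without moving the arm. The third, with every field filled in, went through.

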